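Secure the rocker's drive link with its hairpin clip and cam

TASK

Secure the drive link on its pivot pin: take the hairpin clip out of its slotted holder and push it sideways over the bare shank of the pin, between the link and the pin's head, until it snaps home. Then let go of the clip and turn the eccentric knob clockwise until its lobe bears firmly on the link, pressing it against the clip. Leave the beaker, the vial and the timer where they stand.

Things in the scene. Friction and masses are not known exactly. Their poses are not given: they have to be found in the camera images.
- stand: Fixed grey stand, base plate 215 x 115 x 12 mm, its open front turned to the robot and its left. Origin on the bench under the groove; x from the front to the back wall, -y along the level pin to its free end, z up. Pin axis at z 75 mm. Along y: post from 18 (top z 85), link eye 28 mm across 15 to 5, bare shank of 14 mm diameter to -4, head 24 mm across to -11 mm.
- groove (a point): Middle of the pin's bare shank (the clip groove), 75 mm above the bench; axes as the stand's, y = pin axis. The seated clip's origin lies here, give or take 2 mm along the pin. Groove 9 mm wide between the link at rest and the head.
- link: Dark steel drive link: bar 10 mm thick (y), 16 mm high, reaching 136 mm from the pin towards the stand's front, top at z 75 mm. It slides up to 6 mm along the pin (-y) and starts at the post end; slid out without the clip it covers the groove. Origin and axes as the stand's.
- clip_tab (a point): Centre of the clip's steel grip tab, 22 (x) x 9 (y) x 34 (z) mm, 75 mm above the bench at the start. z points from mouth to tab, y through its thickness, x across its two legs; same when turned half round z. It stands upright in the holder, axes as the holder's, leaning a few degrees at most. Grip it across the 9 mm.
- clip: Hairpin spring clip of 5 mm round wire, 26 g. Origin at the centre of its round seat, 47 mm below the tab's centre; along its z the tab spans 28 to 62 mm, the legs (31 mm wide) reach to -21.5 mm with a flared mouth. The necks, 8 mm apart, spring over the 14 mm shank: pushing along -z takes 8 to 15 N and is home when origin meets pin axis; it then grips by friction.
- clip_holder: Fixed grey block 60 x 34 x 28 mm, origin under its centre, with a slot 34 mm long (x) and 7 mm wide (y), floor at z 6 mm, in which the clip stands centred; lift the clip straight up by 30 mm to free it.
- knob_turn (a joint): Turn of the eccentric knob, rad, growing clockwise seen from above; starts at -0.3 to 0, stops at -0.4 and 1.25. With the clip seated the lobe presses the link against the clip from about 0.9 on, ever harder up to the stop. Friction of 0.1 N m keeps it where it is left.
- knob_grip (a point): Centre of the knob's black grip bar, on the vertical knob axis, 95 mm above the bench. The bar is 44 mm long (along this frame's x), 11 mm thick (y), its top at z 106 and its foot at z 79 mm. Turns with the knob; at joint value 0 its axes are the stand's.
- cam_knob: The eccentric knob with its steel lobe: a disc of 28 mm diameter, 18 mm high (z 58 to 76), 6 mm off the knob axis. Origin on the axis at the disc's underside.
- beaker_1: Small glass beaker, 41 mm wide and about 55 mm high, a bystander; origin under its centre.
- vial_0: Screw-cap sample vial, 22 mm wide, 48 mm high, a bystander; origin under its centre.
- lab_timer: Cream digital timer 66 x 72 x 36 mm, a bystander; origin under its centre.
- housing_edge (a point): Lower front edge, mid-width, of the white gear housing (56 x 105 x 50 mm) that hangs over the pin, from 5 mm in front of the pin axis to the back wall; underside at z 160, top at 210 mm. It bars an upright tool: bring the clip in from the stand's front and above, tool leaning 35 to 50 degrees from vertical, fingers pointing to the back wall and down.

How it is judged:
By the outcome, as a careful person would: the job done as asked, in the order asked, and still so for the second after the job is handed in, with the robot touching nothing.
It also fails if it takes over 51 s, if anything falls off the work surface, if the arm or the gripper's body presses on something with over 40 N, if the wrist force passes 120 N, or if a joint passes its speed limit or range.

ROBOT

A 7-joint arm with a two-finger parallel gripper is mounted at the origin on a cart in front of the work surface, level with it; the furniture and walls round the work are solid. World frame = base frame: x ahead of the robot, y to its left, z up, the work surface at z = 0. Lengths are in m, angles in degrees, forces in N, time in s.
With the tool pointing down it reaches from about 0.425 to 0.875 m from the base axis. Payload 4.7 kg.
Tool frame: the origin (TCP) lies between the finger pads; the fingertips stand 11 mm ahead of it and the grasp point (between the pads) lies 8 mm behind it (env.tcp_to_tips is the distance from the TCP to the fingertips, in m); z points along the fingers, y is the line along which they close (so a half turn about z gives the same grasp; the last joint's range is limited). The gripper opens to 87 mm and grips with 3 to 60 N. Pads are 19 mm wide; open, the fingers measure 117 mm over their backs; the gripper's body (75 mm by 190 mm) begins 51 mm behind the grasp point.
Start: joints at [65.266, 18.392, -4.016, 83.108, 1.295, 78.541, -3.26], TCP at [0.28, -0.587, 0.234] pointing down, gripper open.
Joint ranges: [-163.93, 163.93], [-17.29, 119.83], [-79.2, 71.16], [3.27, 140.29], [-89.18, 269.18], [5.43, 117.66], [-154.24, 154.24]. Speed limits (degrees/s): [147.25, 147.25, 180, 180, 180, 180, 180].

INTERFACE

Orientations are given as [roll, pitch, yaw] about the fixed x, y, z axes, in that order (R = Rz(yaw) Ry(pitch) Rx(roll)).
In Python, from cell import env, viewer gives the robot as it stands.
- The arm moves only by the tool step_arm, never from a script. Its arguments are lists of equal length, an entry for each row: "delta_pos": the shift along the tool's x, y, z in units of 0.2 m (1.0 is 0.2 m), a list of three; "rot": the turn, a rotation vector about the tool's x, y, z in units of 1.5 rad (1.0 is 1.5 rad), a list of three; "gripper": the gripper command: -1 is shut, 1 is fully open, values between are in proportion. A call has 1 to 20 rows; each row is the pose to reach, as a shift and turn from the pose commanded when the call began, along the tool's axes at that moment; what a row does not reach only later rows make up. A row lasts 1/8 s, in which the tool goes at most 62.5 mm and 10.7 degrees, less where a joint would pass 70% of its speed; a pose out of reach is approached as far as the arm can. A call with a number of a shift or a turn outside -1 to 1 is refused whole. A call with a gripper value outside its range is refused whole. The fingers move at their own pace and stop on an object; "squeeze" is the grip in N (left out, the last holds). Time passes only in rows, so rows that repeat a pose let the fingers close. It gives the time, the measured TCP pose, the force, the opening and the grip force at its end, in the units of the state.
- env.get_obs(): the state, without advancing time (a new reading comes with each control period).
- viewer.read_camera(name): name is "scene" or "side" or "wrist"; returns a dict with "img" (420x560x3 uint8, red, green, blue), "fx", "fy", "cx", "cy" (pixels), "pose" (4x4, takes a point from camera to world coordinates). Camera axes: x right, y down, z forward; pixel columns grow to the right and rows downward; lengths in m; the calibration is good to about 2 mm. The wrist camera is an equidistant fisheye: a pixel r from the principal point sees the ray r / f radians off the axis. A picture is of the moment at which its call begins. There is no depth.
- env.sign_off(): hands the job in; it is judged then, once.
The state is a dict: "time_s": time; "qpos": joint angles; "joint_velocities": joint speeds; "effort": joint torques, N m; "tool_pos": TCP position; "tool_rot": TCP orientation; "force": force on the tool from outside, world axes, zero at the start; "wrist_torque": the same for the moment, N m; "grip_width": finger opening in m; "grasp_force": force on a finger pad.
Only numpy, scipy, OpenCV 4.12 (cv2) and the standard library are available. Lean on these libraries where they do the work, as an engineer would, in place of code of your own. Each camera call takes 0.05 s, during which the arm holds its last target. There are 200 camera calls.

## Working session

There is one attempt and no reset: what is moved stays moved. The work goes in short steps, Python scripts to look and compute and a tool call to move; the robot and the scene stay as the last step left them, time stands still between calls to the robot, and variables do not carry over. Pictures are saved under pics/ and viewed, at most 10 in all, crops included, and the job is handed in when it is done.

Besides the shell and the picture viewer there is one more tool, called after "Emit:" in YAML: its name, and indented under it one key for each argument. step_arm: Moves the arm, as the interface text tells. Shifts and turns lie within -1 to 1; 1 stands for 0.2 m of shift or 1.5 rad of turn. Its arguments: {"type":"object","properties":{"delta_pos":{"type":"array"},"rot":{"type":"array"},"gripper":{"type":"array"},"squeeze":{"type":"number"}},"required":["delta_pos","rot","gripper"]}

```bash
ls; mkdir -p pics; python3 - <<'E'
from cell import env, viewer
import cv2, numpy as np
o=env.get_obs(); print(o)
for n in ("scene","side"):
    c=viewer.read_camera(n); print(n,c["fx"],c["fy"],c["cx"],c["cy"]); print(np.round(c["pose"],4).tolist())
    cv2.imwrite(f"pics/{n}0.png",cv2.resize(c["img"][:,:,::-1],(800,600),interpolation=cv2.INTER_CUBIC))
    np.savez(f"{n}0.npz",**c)
E
```

```text
pics
{'time_s': 0.0, 'qpos': array([65.26593974, 18.4394138 , -4.01678002, 83.17368521,  1.2944506 ,
       78.54028573, -3.25868015]), 'joint_velocities': array([-0.12375895,  0.0617735 ,  0.06866281, -0.04760531,  0.02068649,
       -0.06212382,  0.10631828]), 'effort': array([-4.82697978e-04, -4.91293001e+01, -4.04104041e-01, -3.12528241e+01,
       -6.39620307e-02,  4.38182498e-02,  1.82940507e-04]), 'tool_pos': array([ 0.28000723, -0.58601924,  0.2324683 ]), 'tool_rot': array([-1.79891831e+02,  4.73136099e-03,  2.55461824e+01]), 'force': array([ 0.63348952,  0.16034763, -0.01182144]), 'wrist_torque': array([ 0.01449842, -0.02777977, -0.00655307]), 'grasp_force': 0.0, 'grip_width': 0.0870732213831863}
scene 538.4125258940041 538.4125258940041 278.88903589778596 214.88851747776292
[[-0.5025, -0.6294, 0.5928, -0.0305], [-0.8646, 0.3626, -0.3479, 0.1625], [0.004, -0.6873, -0.7264, 0.8582], [0.0, 0.0, 0.0, 1.0]]
side 505.97731540155075 505.97731540155075 277.91985695959727 204.61663135256325
[[0.9928, -0.1028, 0.0621, 0.5173], [-0.1188, -0.765, 0.6329, -0.966], [-0.0175, -0.6357, -0.7717, 1.0428], [0.0, 0.0, 0.0, 1.0]]
```

View pics/scene0.png

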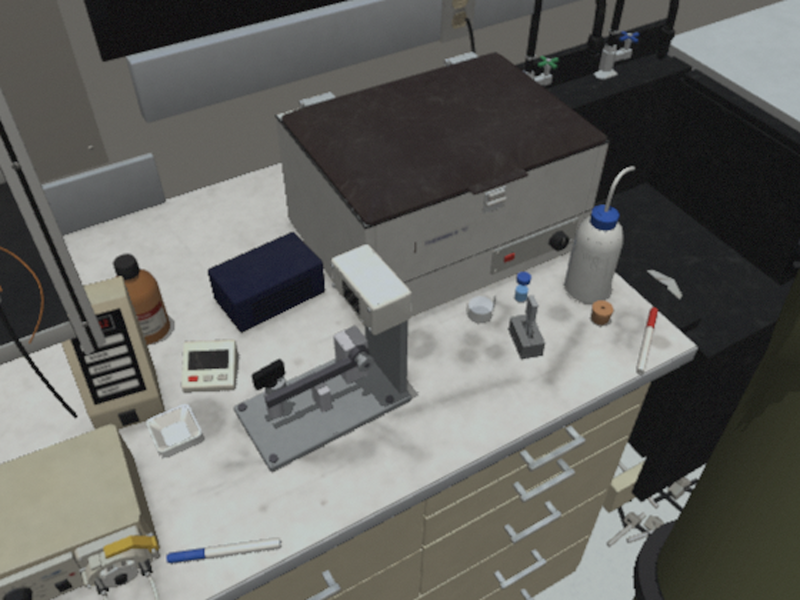

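View pics/side0.png

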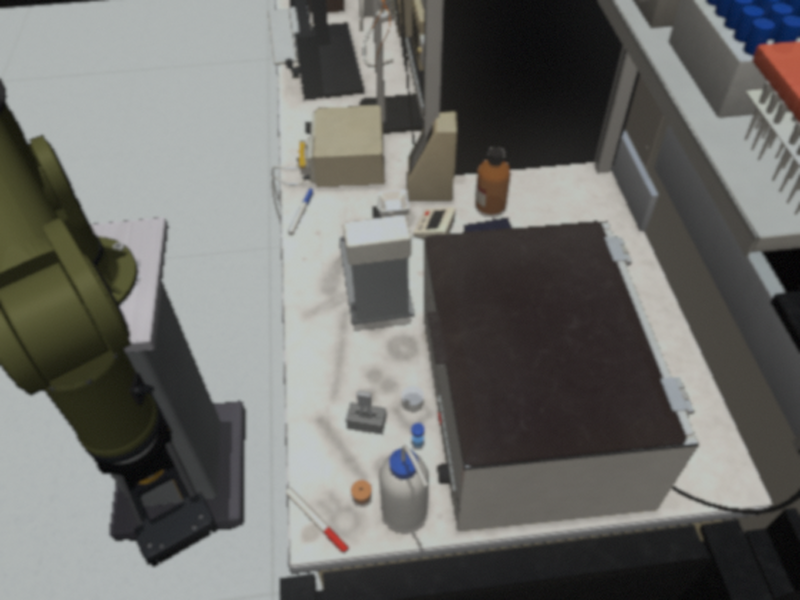

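The scene view shows the stand at about (325,370), the holder with its clip at (527,335) and the beaker and vial just beyond it (480,310 and 522,288). The side view shows the holder at (367,415) and the housing at (377,240). I'll enlarge these areas.

```bash
python3 - <<'E'
import cv2, numpy as np
a=np.load("scene0.npz")["img"][:,:,::-1]; b=np.load("side0.npz")["img"][:,:,::-1]
s=cv2.resize(a[170:330,160:295],None,fx=3.75,fy=3.75,interpolation=cv2.INTER_CUBIC) # 506x600
h=cv2.resize(a[180:255,325:385],None,fx=4,fy=4,interpolation=cv2.INTER_CUBIC) #240x300
g=cv2.resize(b[265:315,235:305],None,fx=4,fy=4,interpolation=cv2.INTER_CUBIC) #280x200
im=np.zeros((600,800,3),np.uint8); im[:600,:506]=s[:600,:506]; im[:300,510:750]=h; im[310:510,510:790]=g
cv2.imwrite("pics/crop1.png",im)
E
```

```text
(no output)
```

View pics/crop1.png

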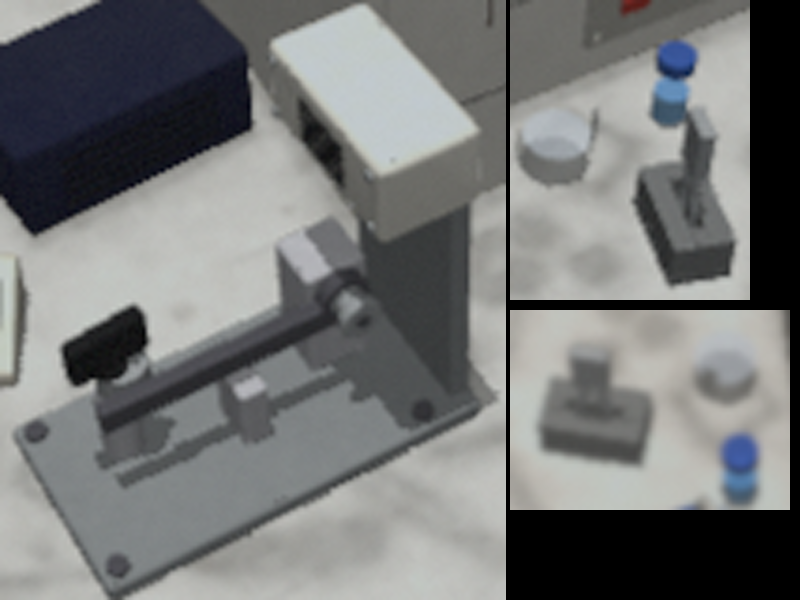

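```bash
cat > h.py <<'E'
import numpy as np
from scipy.spatial.transform import Rotation as R
from scipy.optimize import least_squares
def proj(c,P):
    P=np.atleast_2d(P); T=c["pose"]; q=(P-T[:3,3])@T[:3,:3]
    f=float(c["fx"]); 
    if c.get("fish",False):
        r=np.hypot(q[:,0],q[:,1]); th=np.arctan2(r,q[:,2]); k=f*th/np.maximum(r,1e-12)
        return np.c_[c["cx"]+k*q[:,0],c["cy"]+k*q[:,1]]
    return np.c_[c["cx"]+f*q[:,0]/q[:,2],c["cy"]+f*q[:,1]/q[:,2]]
def ray(c,uv):
    d=np.array([(uv[0]-c["cx"]),(uv[1]-c["cy"])])/c["fx"]
    if c.get("fish",False):
        th=np.hypot(*d); v=np.r_[d/max(th,1e-9)*np.sin(th),np.cos(th)]
    else: v=np.r_[d,1]
    return c["pose"][:3,3],c["pose"][:3,:3]@v
def atz(c,uv,z):
    o,v=ray(c,uv); return o+v*(z-o[2])/v[2]
def load(n,fish=False):
    d=dict(np.load(n)); d["fish"]=fish; return d
def rz(a): return R.from_euler("z",a,degrees=True).as_matrix()
E
python3 - <<'E'
from h import *
c=load("scene0.npz"); s=load("side0.npz")
S=lambda u,v:(160+u/3.75-.37,170+v/3.75-.37); H=lambda u,v:(325+(u-510)/4-.37,180+v/4-.37); G=lambda u,v:(235+(u-510)/4-.37,265+(v-310)/4-.37)
for n,p,z in [("base f+y",S(15,435),.012),("f-y",S(115,592),.012),("b-y",S(497,398),.012),("h f+y",S(272,47),.21),("h b+y",S(365,5),.21),("h b-y",S(478,130),.21),("h f-y",S(380,176),.21),
 ("pin head",S(363,318),.075),("link tip near top",S(105,405),.075),("knob L",S(65,352),.106),("knob R",S(140,312),.106),
 ("tab",H(703,112),.092),("holder a",H(637,170),.028),("b",H(668,160),.028),("c",H(733,240),.028),("d",H(672,250),.028),("vialtop",H(677,48),.048),("beaker bottom",H(555,165),.0)]:
    print(n,np.round(atz(c,p,z)*1000,1))
for n,p,z in [("tab",G(593,352),.092),("holder nearL",G(543,425),.028),("nearR",G(645,432),.028),("farL",G(550,384),.028),("farR",G(652,400),.028),("vial",G(741,447),.048)]:
    print("side",n,np.round(atz(s,p,z)*1000,1))
E
```

```text
base f+y [608.8  43.3  12. ]
f-y [498.   36.4  12. ]
b-y [ 505.5 -182.9   12. ]
h f+y [ 607.9 -116.6  210. ]
h b+y [ 612.  -168.4  210. ]
h b-y [ 512.8 -172.3  210. ]
h f-y [ 510.  -120.4  210. ]
pin head [ 541.5 -124.9   75. ]
link tip near top [556.2   8.1  75. ]
knob L [571.   18.1 106. ]
knob R [575.7 -22.6 106. ]
tab [ 518.7 -376.2   92. ]
holder a [ 547.8 -365.5   28. ]
b [ 545.4 -383.8   28. ]
c [ 483.9 -379.3   28. ]
d [ 494.  -348.4   28. ]
vialtop [ 596.1 -424.2   48. ]
beaker bottom [ 592.5 -346.8    0. ]
side tab [ 521.3 -377.9   92. ]
side holder nearL [ 489.  -382.7   28. ]
side nearR [ 546.  -394.6   28. ]
side farL [ 495.  -356.5   28. ]
side farR [ 552.2 -374.5   28. ]
side vial [ 597.1 -422.    48. ]
```

```bash
cat >> h.py <<'E'
def rows(o,pos,Rt):
    R0=R.from_euler("xyz",o["tool_rot"],degrees=True)
    d=R0.inv().apply(np.array(pos)-o["tool_pos"])/.2; w=(R0.inv()*R.from_matrix(Rt)).as_rotvec()/1.5
    print("dpos",np.round(d,3),"rot",np.round(w,3),"rows>=",max(np.linalg.norm(d)*.2/.0625,np.degrees(np.linalg.norm(w)*1.5)/10.7).round(1))
def down(a,th=0):  # tool y at world angle a (deg), tool z tilted th toward direction a-90
    y=np.array([np.cos(np.radians(a)),np.sin(np.radians(a)),0]); e=np.array([y[1],-y[0],0])
    z=np.sin(np.radians(th))*e-np.cos(np.radians(th))*np.array([0,0,1]); return np.c_[np.cross(y,z),y,z]
E
python3 - <<'E'
from h import *
from cell import env
c=load("scene0.npz"); s=load("side0.npz")
print(atz(s,(283,368),0),atz(s,(405/1.43,460/1.43),.15),atz(c,(592/1.43,300/1.43),0))
print("instr",atz(c,(150/1.43,410/1.43),0),"timer",atz(c,(233/1.43,388/1.43),0.0))
o=env.get_obs(); rows(o,(.51,-.37,.26),down(-103)); rows(o,(.395,-.48,.26),down(-84))
E
```

```text
[ 0.55887561 -0.55539707  0.        ] [ 0.56470941 -0.52420199  0.15      ] [ 5.33764014e-01 -5.15899319e-01  1.11022302e-16]
instr [0.67251088 0.14145359 0.        ] timer [ 6.51312900e-01  2.97226317e-02 -1.11022302e-16]
dpos [ 1.503 -0.479 -0.136] rot [-0.001  0.     0.448] rows>= 5.1
dpos [ 0.747 -0.231 -0.137] rot [-0.001  0.     0.227] rows>= 2.5
```

Emit:
step_arm:
  delta_pos:
    - [0.3,-0.25,-0.13]
    - [0.6,-0.3,-0.13]
    - [0.9,-0.4,-0.13]
    - [1.0,-0.45,-0.13]
    - [1.0,-0.48,-0.13]
  rot:
    - [0,0,0.1]
    - [0,0,0.2]
    - [0,0,0.3]
    - [0,0,0.4]
    - [0,0,0.448]
  gripper:
    - [0]
    - [0]
    - [0]
    - [0]
    - [0]

```text
$.gripper[0]: bad value
```

```bash
python3 - <<'E'
from h import *
from cell import env
o=env.get_obs(); print(o["tool_pos"],o["tool_rot"]); rows(o,(.5,-.365,.24),down(-103))
E
```

```text
[ 0.28000448 -0.58607476  0.23259082] [-1.79903684e+02  6.98882016e-03  2.55448530e+01]
dpos [ 1.469 -0.523 -0.036] rot [-0.001  0.     0.448] rows>= 5.0
```

Gripper entries appear to be plain numbers.

Emit:
step_arm:
  delta_pos:
    - [0.3,-0.25,-0.13]
    - [0.6,-0.3,-0.13]
    - [0.9,-0.4,-0.13]
    - [1.0,-0.45,-0.13]
    - [1.0,-0.48,-0.13]
  rot:
    - [0,0,0.1]
    - [0,0,0.2]
    - [0,0,0.3]
    - [0,0,0.4]
    - [0,0,0.448]
  gripper: [0,0,0,0,0]

```text
time_s: 0.72
tool_pos: [0.4227, -0.4095, 0.2591]
tool_rot: [-179.9, -0.0, -12.7]
force: [-0.5, -1.3, -0.0]
grip_width: 0.0471
grasp_force: 0.0
```

```bash
python3 - <<'E'
from h import *
from cell import env
o=env.get_obs(); print(o["tool_pos"],o["tool_rot"],o["grip_width"]); rows(o,(.5,-.365,.24),down(-103))
E
```

```text
[ 0.42274937 -0.40946554  0.25912646] [-1.79883654e+02 -2.07798337e-02 -1.26924246e+01] 0.04707464992512714
dpos [ 0.328 -0.302  0.096] rot [-0.001 -0.     0.004] rows>= 1.5
```

Emit:
step_arm:
  delta_pos:
    - [0.2,-0.15,0.05]
    - [0.33,-0.3,0.1]
    - [0.33,-0.3,0.1]
    - [0.33,-0.3,0.1]
  rot:
    - [0,0,0]
    - [0,0,0]
    - [0,0,0]
    - [0,0,0]
  gripper: [0,0,0,0]

```text
time_s: 1.23
tool_pos: [0.4964, -0.3704, 0.2391]
tool_rot: [180.0, 0.1, -13.0]
force: [-0.1, -0.0, 0.3]
grip_width: 0.0438
grasp_force: 0.0
```

```bash
python3 - <<'E'
from h import *
from cell import env,viewer
import cv2
o=env.get_obs(); print(o["tool_pos"],o["tool_rot"])
c=viewer.read_camera("wrist"); np.savez("w1.npz",**c); print(c["fx"],c["fy"],c["cx"],c["cy"],np.round(c["pose"],3).tolist())
cv2.imwrite("pics/w1.png",cv2.resize(c["img"][:,:,::-1],(800,600),interpolation=cv2.INTER_CUBIC))
E
```

```text
[ 0.496449   -0.37038547  0.23911416] [ 1.79971348e+02  7.18988540e-02 -1.29711397e+01]
325.19226210127806 325.19226210127806 277.2867945844378 204.39108634654153 [[-0.224, -0.934, -0.28, 0.572], [-0.975, 0.215, 0.063, -0.387], [0.001, 0.287, -0.958, 0.39], [0.0, 0.0, 0.0, 1.0]]
```

View pics/w1.png

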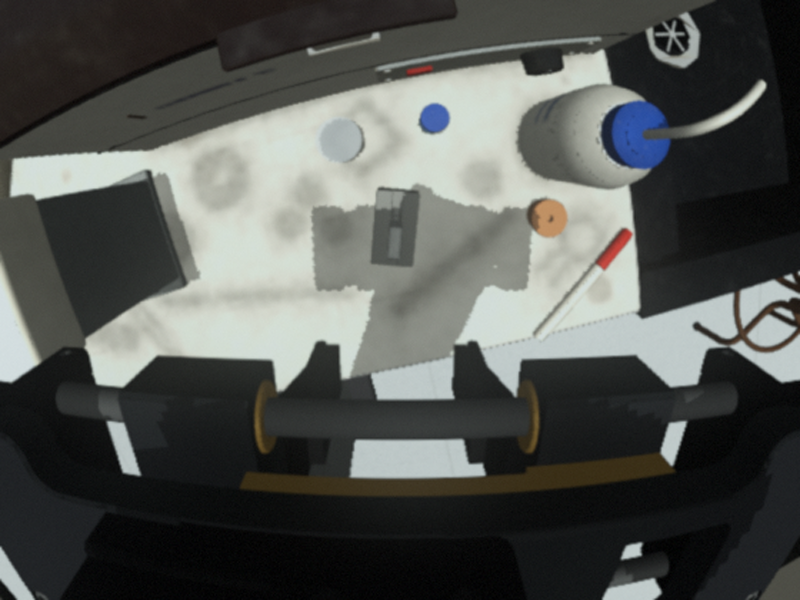

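The wrist view shows the holder centred at (395,228), its clip tab at about (395,240), the beaker at (341,140) and the vial at (434,118). I'll crop around the holder.

```bash
python3 - <<'E'
import cv2, numpy as np
a=np.load("w1.npz")["img"][:,:,::-1]
cv2.imwrite("pics/w1c.png",cv2.resize(a[125:195,250:310],None,fx=8,fy=8,interpolation=cv2.INTER_CUBIC))
E
```

```text
(no output)
```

View pics/w1c.png

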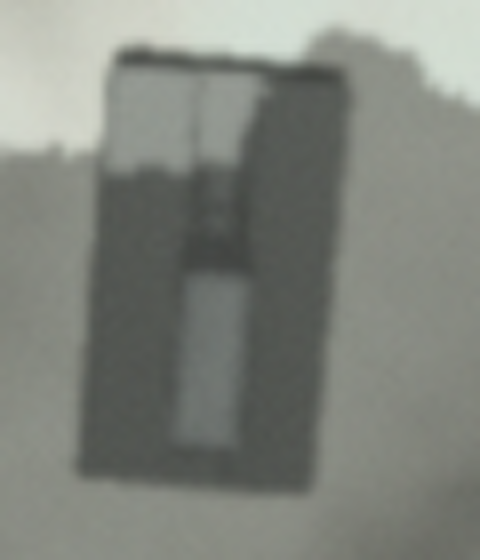

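The crop shows the holder's top corners at (113,60), (347,75), (313,490) and (78,472), and the tab's top rectangle at (187,272), (250,272), (238,447) and (173,445).

```bash
python3 - <<'E'
from h import *
from cell import env
c=load("w1.npz",True); C=lambda p:(250+(p[0]+.5)/8-.5,125+(p[1]+.5)/8-.5)
for L,z in (([(113,60),(347,75),(313,490),(78,472)],.028),([(187,272),(250,272),(238,447),(173,445)],.092)):
    P=np.array([atz(c,C(p),z) for p in L])*1000; m=P.mean(0)
    print(P[:,:2].round(1).tolist(),"mean",m.round(1)); 
    for v in (P[0]-P[3],P[1]-P[2],P[1]-P[0],P[2]-P[3]): print(np.linalg.norm(v).round(1),np.degrees(np.arctan2(v[1],v[0])).round(1))
print([atz(c,(p[0]*.7,p[1]*.7),z).round(3) for p,z in (((341,140),.05),((434,118),.048))])
o=env.get_obs(); 
for z in (.11,.083): rows(o,(.520,-.3775,z),down(-103))
E
```

```text
[[551.4, -367.6], [542.1, -398.7], [485.3, -381.3], [495.4, -349.1]] mean [ 518.6 -374.2   28. ]
59.0 -18.3
59.5 -17.1
32.5 -106.6
33.7 -107.5
[[529.3, -373.8], [527.6, -380.9], [507.7, -374.9], [509.7, -367.5]] mean [ 518.6 -374.3   92. ]
20.6 -17.7
20.8 -16.7
7.3 -103.0
7.6 -104.8
[array([ 0.594, -0.352,  0.05 ]), array([ 0.594, -0.421,  0.048])]
dpos [0.124 0.004 0.647] rot [ 0.001  0.001 -0.001] rows>= 2.1
dpos [0.124 0.004 0.782] rot [ 0.001  0.001 -0.001] rows>= 2.5
```

```bash
python3 - <<'E'
from h import *
from cell import env
o=env.get_obs(); print(o["tool_pos"])
for z in (.125,.067): rows(o,(.5186,-.3743,z),down(-107.3))
E
```

```text
[ 0.49605357 -0.37107175  0.2394266 ]
dpos [ 0.114 -0.01   0.572] rot [0.001 0.    0.049] rows>= 1.9
dpos [ 0.114 -0.01   0.862] rot [0.001 0.    0.049] rows>= 2.8
```

Emit:
step_arm:
  delta_pos:
    - [0.114,-0.01,0.3]
    - [0.114,-0.01,0.55]
    - [0.114,-0.01,0.55]
    - [0.114,-0.01,0.65]
    - [0.114,-0.01,0.75]
    - [0.114,-0.01,0.862]
    - [0.114,-0.01,0.862]
    - [0.114,-0.01,0.862]
  rot:
    - [0,0,0.049]
    - [0,0,0.049]
    - [0,0,0.049]
    - [0,0,0.049]
    - [0,0,0.049]
    - [0,0,0.049]
    - [0,0,0.049]
    - [0,0,0.049]
  gripper: [-0.3,-0.3,-0.3,-0.3,-0.3,-0.3,-0.3,-0.3]
  squeeze: 40

```text
time_s: 2.28
tool_pos: [0.5203, -0.3736, 0.0682]
tool_rot: [180.0, -0.1, -17.2]
force: [-0.0, -0.5, 0.1]
grip_width: 0.0303
grasp_force: 0.0
```

```bash
python3 - <<'E'
from h import *
from cell import env
o=env.get_obs(); print(o["tool_pos"],o["tool_rot"],o["grip_width"],o["force"])
rows(o,(.5186,-.3743,.067),down(-107.3))
E
```

```text
[ 0.52029405 -0.37363304  0.06817432] [ 1.79965052e+02 -8.81670408e-02 -1.71794117e+01] 0.030337122265393836 [-0.02607396 -0.49182191  0.05242276]
dpos [-0.007  0.006  0.006] rot [ 0.    -0.001  0.001] rows>= 0.0
```

Emit:
step_arm:
  delta_pos:
    - [-0.007,0.005,0.005]
    - [-0.007,0.005,0.005]
    - [-0.007,0.005,0.005]
    - [-0.007,0.005,0.005]
    - [-0.007,0.005,0.005]
    - [-0.007,0.005,0.005]
  rot:
    - [0,0,0]
    - [0,0,0]
    - [0,0,0]
    - [0,0,0]
    - [0,0,0]
    - [0,0,0]
  gripper: [-0.3,-1,-1,-1,-1,-1]
  squeeze: 50

```text
time_s: 3.02
tool_pos: [0.5182, -0.3737, 0.0663]
tool_rot: [180.0, -0.0, -17.2]
force: [-0.5, 0.7, 0.9]
grip_width: 0.0085
grasp_force: 50.0
```

```bash
python3 - <<'E'
from h import *
from cell import env
o=env.get_obs(); print(o["tool_pos"],o["tool_rot"],o["grip_width"],o["force"],o["grasp_force"])
E
```

```text
[ 0.5182118  -0.37370613  0.06625277] [ 1.79993413e+02 -1.01520426e-02 -1.71682827e+01] 0.008480461096851834 [-0.49182138  0.66570609  0.90065012] 49.99945557676256
```

Emit:
step_arm:
  delta_pos:
    - [0,0,-0.05]
    - [0,0,-0.1]
    - [0,0,-0.2]
    - [0,0,-0.45]
    - [0,0,-0.7]
    - [0,0,-1.0]
    - [0,0,-1.0]
  rot:
    - [0,0,0]
    - [0,0,0]
    - [0,0,0]
    - [0,0,0]
    - [0,0,0]
    - [0,0,0]
    - [0,0,0]
  gripper: [-1,-1,-1,-1,-1,-1,-1]

```text
time_s: 3.9
tool_pos: [0.5208, -0.3752, 0.2746]
tool_rot: [179.8, -0.7, -17.2]
force: [0.4, -0.6, -0.4]
grip_width: 0.0087
grasp_force: 50.0
```

```bash
python3 - <<'E'
from h import *
from cell import env
o=env.get_obs(); print(o["tool_pos"],o["grip_width"],o["qpos"].round(1))
rows(o,(.46,-.20,.36),down(-55)); rows(o,(.50,-.20,.36),down(2.5)) 
E
```

```text
[ 0.52079422 -0.3751762   0.27463994] 0.0086714401703925 [ 41.6  16.3 -10.3  81.3   3.   81.9 -75.9]
dpos [-0.544 -0.745 -0.437] rot [ 0.006 -0.007 -0.607] rows>= 4.9
dpos [-0.352 -0.804 -0.435] rot [ 0.01  -0.003 -1.276] rows>= 10.2
```

Emit:
step_arm:
  delta_pos:
    - [0,0,-0.2]
    - [-0.1,-0.1,-0.43]
    - [-0.2,-0.2,-0.43]
    - [-0.3,-0.3,-0.43]
    - [-0.4,-0.4,-0.43]
    - [-0.5,-0.55,-0.43]
    - [-0.5,-0.7,-0.43]
    - [-0.5,-0.78,-0.43]
    - [-0.5,-0.78,-0.43]
  rot:
    - [0,0,-0.1]
    - [0,0,-0.22]
    - [0,0,-0.34]
    - [0,0,-0.46]
    - [0,0,-0.58]
    - [0,0,-0.7]
    - [0,0,-0.82]
    - [0,0,-0.94]
    - [0,0,-0.95]
  gripper: [-1,-1,-1,-1,-1,-1,-1,-1,-1]

```text
time_s: 5.03
tool_pos: [0.4688, -0.1936, 0.3525]
tool_rot: [180.0, 0.0, 64.6]
force: [-0.3, -0.1, 1.0]
grip_width: 0.0084
grasp_force: 50.0
```

```bash
python3 - <<'E'
from h import *
from cell import env
o=env.get_obs(); print(o["tool_pos"],o["grip_width"],o["qpos"].round(1))
rows(o,(.48,-.04,.34),down(2.5)) 
E
```

```text
[ 0.46878923 -0.19359769  0.35251141] 0.008444623612618633 [ 40.6  -0.1 -21.   90.9  -0.   89.2  -5.8]
dpos [ 0.718 -0.279  0.062] rot [ 0.     0.    -0.325] rows>= 2.6
```

Emit:
step_arm:
  delta_pos:
    - [0.05,0,0.05]
    - [0.15,-0.1,0.05]
    - [0.22,-0.15,0.05]
    - [0.22,-0.15,0.05]
    - [0.22,-0.15,0.05]
  rot:
    - [0,0,-0.11]
    - [0,0,-0.22]
    - [0,0,-0.325]
    - [0,0,-0.325]
    - [0,0,-0.325]
  gripper: [-1,-1,-1,-1,-1]

```text
time_s: 5.65
tool_pos: [0.4604, -0.1441, 0.3421]
tool_rot: [-180.0, 0.0, 92.1]
force: [0.7, 0.2, 0.9]
grip_width: 0.0087
grasp_force: 50.0
```

```bash
python3 - <<'E'
from h import *
from cell import env,viewer
import cv2
o=env.get_obs(); print(o["tool_pos"],o["tool_rot"])
c=viewer.read_camera("wrist"); np.savez("w2.npz",**c)
cv2.imwrite("pics/w2.png",cv2.resize(c["img"][:,:,::-1],(800,600),interpolation=cv2.INTER_CUBIC))
E
```

```text
[ 0.46036498 -0.14405049  0.34212831] [-1.79998959e+02  4.19225448e-02  9.20848960e+01]
```

View pics/w2.png

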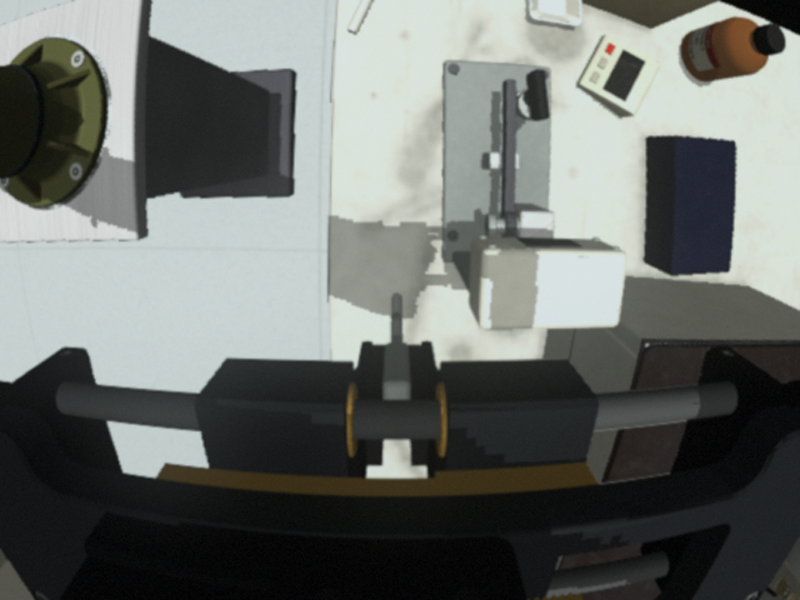

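The wrist view from above shows the stand base from (443,62) to (550,265), the link along x≈510, the knob at (537,95), the post top at (537,222), the pin head at (490,222) and the housing top at (580,285). The held clip is at (397,330). I'll crop the stand.

```bash
python3 - <<'E'
import cv2, numpy as np
a=np.load("w2.npz")["img"][:,:,::-1]
x=cv2.resize(a[35:185,305:390],None,fx=4,fy=4,interpolation=cv2.INTER_CUBIC)
y=cv2.resize(a[145:180,335:395],None,fx=7,fy=7,interpolation=cv2.INTER_CUBIC)
z=cv2.resize(a[155:235,305:445],None,fx=3,fy=3,interpolation=cv2.INTER_CUBIC)
im=np.zeros((600,800,3),np.uint8); im[:,:340]=x; im[:245,350:770]=y; im[250:490,350:770]=z
cv2.imwrite("pics/w2c.png",im)
E
```

```text
(no output)
```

View pics/w2c.png

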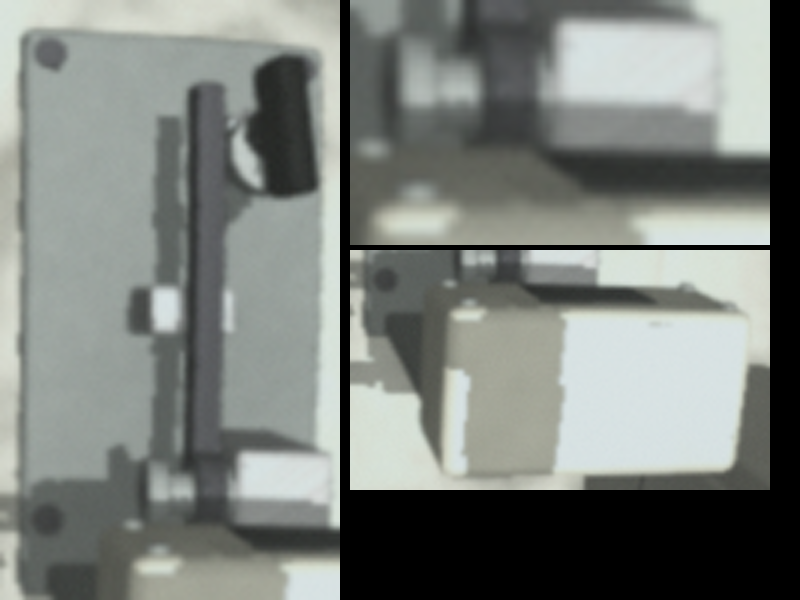

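The crop gives the base's front corners at (25,32) and (320,48), the link tip edges at (190,85) and (225,85), the head and shank boundaries at zoom u = 400/435/480/535, and the housing's top corners in the lower right panel. Next I'll fit the stand's pose.

```bash
cat > fit.py <<'E'
from h import *
w=load("w2.npz",True); c=load("scene0.npz")
A=lambda u,v:(305+u/4-.37,35+v/4-.37); B=lambda u,v:(335+(u-350)/7-.43,145+v/7-.43); D=lambda u,v:(305+(u-350)/3-.33,155+(v-250)/3-.33); S=lambda u,v:(160+u/3.75-.37,170+v/3.75-.37)
# cam, px, coord fn(X0,Y0,Yh), weights(stand x, y)
L=[(w,A(25,32),lambda q:(q[3],q[4],12)),(w,A(320,48),lambda q:(q[3],q[4]+115,12)),
(w,A(190,85),lambda q:(-136,5,75)),(w,A(225,85),lambda q:(-136,15,75)),
(w,D(446,310),lambda q:(-5,q[5],210)),(w,D(748,315),lambda q:(-5,q[5]+105,210)),(w,D(445,473),lambda q:(51,q[5],210)),(w,D(738,469),lambda q:(51,q[5]+105,210)),
(c,S(15,435),lambda q:(q[3],q[4]+115,12)),(c,S(115,592),lambda q:(q[3],q[4],12)),(c,S(497,398),lambda q:(q[3]+215,q[4],12)),
(c,S(272,47),lambda q:(-5,q[5]+105,210)),(c,S(365,5),lambda q:(51,q[5]+105,210)),(c,S(478,130),lambda q:(51,q[5],210)),(c,S(380,176),lambda q:(-5,q[5],210))]
def res(q,sub=L):
    M=rz(q[2]); r=[]
    for cam,p,f in sub:
        s=np.array(f(q)); P=atz(cam,p,s[2]/1000)*1000
        r.append((M.T@(P-np.array([q[0],q[1],0]))-s)[:2])
    return np.array(r)
s=least_squares(lambda q:res(q).ravel(),[552,-123,-88,-150,-60,-40],loss="soft_l1"); q=s.x
print(q.round(2)); print(res(q).round(1).tolist())
s2=least_squares(lambda q:res(q,L[:8]).ravel(),q); print("wrist only",s2.x.round(2)); print(res(s2.x,L[:8]).round(1).tolist())
for n,p,z in (("head face",B(400,75),75),("head/shank",B(435,75),82),("shank/eye",B(480,75),82),("eye/post",B(535,75),89),("post",B(555,75),85),("shanktop",B(458,55),75),("shankbot",B(458,100),75),("headtop",B(418,38),75),("headbot",B(418,110),75),("link L back",A(188,440),75),("link R back",A(224,440),75)):
    P=atz(w,p,z/1000)*1000; print(n,(rz(q[2]).T@(P-np.r_[q[:2],0]))[:2].round(1))
for n,p in (("k1",A(260,62)),("k2",A(302,57)),("k3",A(318,188)),("k4",A(270,193))):
    P=atz(w,p,.106)*1000; print(n,P.round(1),(rz(q[2]).T@(P-np.r_[q[:2],0]))[:2].round(1))
E
python3 fit.py
```

```text
[ 551.47 -122.76  -87.43 -162.66  -46.44  -41.19]
[[-0.5, 3.9], [-1.3, 1.3], [1.5, -0.8], [0.8, 0.8], [0.4, 1.7], [0.7, -2.0], [-3.6, 3.7], [-2.4, 1.6], [-0.7, -3.8], [1.3, 0.1], [5.7, -2.2], [1.3, -7.1], [-2.7, -5.4], [-3.2, 0.4], [0.7, -0.2]]
wrist only [ 552.33 -122.37  -87.05 -163.1   -43.68  -40.95]
[[0.1, 1.3], [-0.1, -1.3], [1.9, -0.8], [1.2, 0.8], [0.5, 0.7], [1.5, -3.1], [-3.5, 2.3], [-1.6, 0.2]]
head face [-3.2 -8.3]
head/shank [-4.3 -3.1]
shank/eye [-4.4  5.5]
eye/post [-5.6 14.2]
post [-5.1 19.1]
shanktop [-7.2  2.7]
shankbot [1.4 3. ]
headtop [-10.3  -5.1]
headbot [ 3.4 -4.6]
link L back [-17.6   4.6]
link R back [-17.8  16.9]
k1 [564.1  15.8 106. ] [-137.9   18.9]
k2 [577.4  19.2 106. ] [-140.6   32.3]
k3 [584.1 -21.3 106. ] [-99.9  37.2]
k4 [568.9 -24.6 106. ] [-97.3  21.8]
```

```bash
cat >> h.py <<'E'
G=np.array([.552,-.1225,.075]); RG=down(2.9,42)
def ins(s,a=.0383): return G-RG[:,2]*(a+s)-RG[:,0]*.0005
E
python3 - <<'E'
from h import *
from cell import env
o=env.get_obs(); print(o["tool_pos"],ins(.16),ins(.05))
rows(o,(.48,-.05,.34),down(2.9)); rows(o,ins(.16),RG);rows(o,ins(.05),RG)
E
```

```text
[ 0.46035988 -0.14401301  0.34203414] [0.54530569 0.00964758 0.22270018] [ 0.54902955 -0.06386253  0.14095425]
dpos [0.466 0.116 0.01 ] rot [-0.     0.    -0.009] rows>= 1.5
dpos [0.752 0.453 0.596] rot [-0.003 -0.488 -0.009] rows>= 3.9
dpos [0.384 0.458 1.005] rot [-0.003 -0.488 -0.009] rows>= 3.9
```

Emit:
step_arm:
  delta_pos:
    - [0.25,0.06,0]
    - [0.5,0.12,0]
    - [0.7,0.2,0.1]
    - [0.8,0.3,0.2]
    - [0.8,0.4,0.4]
    - [0.752,0.453,0.596]
    - [0.752,0.453,0.596]
    - [0.752,0.453,0.596]
  rot:
    - [0,0,0]
    - [0,0,0]
    - [0,-0.12,0]
    - [0,-0.24,0]
    - [-0.001,-0.36,-0.005]
    - [-0.003,-0.488,-0.009]
    - [-0.003,-0.488,-0.009]
    - [-0.003,-0.488,-0.009]
  gripper: [-1,-1,-1,-1,-1,-1,-1,-1]

```text
time_s: 6.7
tool_pos: [0.5453, 0.0108, 0.2244]
tool_rot: [179.9, 41.9, 93.0]
force: [-0.3, 0.3, 0.3]
grip_width: 0.0086
grasp_force: 50.0
```

```bash
python3 - <<'E'
from h import *
from cell import env
o=env.get_obs(); print(o["tool_pos"],o["qpos"].round(1),o["force"]); rows(o,ins(.04),RG)
E
```

```text
[0.54534657 0.01083198 0.22441569] [  8.7  20.2 -43.6  98.2  47.8  94.4 -41.3] [-0.30972226  0.27090449  0.28005932]
dpos [-0.    -0.002  0.61 ] rot [ 0.002 -0.002  0.001] rows>= 2.0
```

Emit:
step_arm:
  delta_pos:
    - [0,-0.002,0.15]
    - [0,-0.002,0.3]
    - [0,-0.002,0.45]
    - [0,-0.002,0.61]
    - [0,-0.002,0.61]
    - [0,-0.002,0.61]
  rot:
    - [0.002,-0.002,0.001]
    - [0.002,-0.002,0.001]
    - [0.002,-0.002,0.001]
    - [0.002,-0.002,0.001]
    - [0.002,-0.002,0.001]
    - [0.002,-0.002,0.001]
  gripper: [-1,-1,-1,-1,-1,-1]

```text
time_s: 7.45
tool_pos: [0.5503, -0.0699, 0.1358]
tool_rot: [179.7, 42.1, 92.7]
force: [-0.3, 0.0, -1.0]
grip_width: 0.0086
grasp_force: 50.0
```

```bash
python3 - <<'E'
from h import *
from cell import env,viewer
import cv2
o=env.get_obs(); print(o["tool_pos"],o["tool_rot"],ins(.04),o["force"])
im=np.zeros((600,800,3),np.uint8)
c=viewer.read_camera("wrist"); np.savez("w3.npz",**c); a=c["img"][:,:,::-1]
x=cv2.resize(a[120:320,210:340],None,fx=3,fy=3,interpolation=cv2.INTER_CUBIC); im[:600,:390]=x
c=viewer.read_camera("scene"); np.savez("scene1.npz",**c); a=c["img"][:,:,::-1]
x=cv2.resize(a[220:300,210:290],None,fx=5,fy=5,interpolation=cv2.INTER_CUBIC); im[:400,400:]=x
cv2.imwrite("pics/w3.png",im)
E
```

```text
[ 0.5502722  -0.06994483  0.13579648] [179.6643014   42.0959416   92.67826759] [ 0.54936809 -0.07054527  0.13352281] [-0.28430114  0.04205163 -0.99441151]
```

View pics/w3.png

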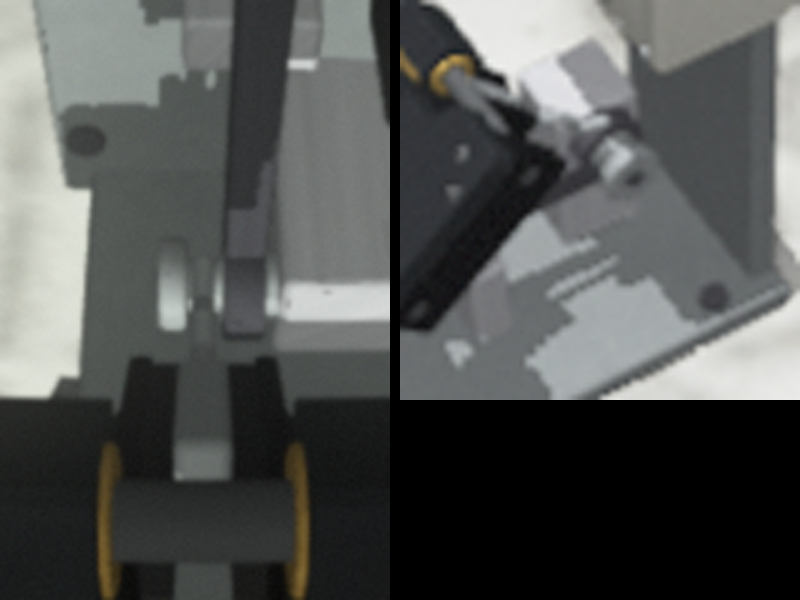

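The wrist view shows the clip's wire at crop u≈203 and the bare shank between 188 and 223, so the clip sits within about 0.6 mm of the groove's middle. The pin head spans v 240 to 330. I'll check the pin axis height against this view.

```bash
python3 - <<'E'
from h import *
from cell import env
c=load("w3.npz",True); M=rz(-87.1)
o0=c["pose"][:3,3]
def sil(dx,dz,y,r):
    A=G+M@np.array([dx,y,0])/1; A[2]+=dz
    v=o0-A; e=M[:,0]; u=np.array([v@e,v[2]]); d=np.linalg.norm(u); b=np.arctan2(u[1],u[0]); g=np.arccos(r/d)
    P=np.array([A+r*(np.cos(t)*e+np.sin(t)*np.array([0,0,1])) for t in (b-g,b+g)])
    return ((proj(c,P)-[210,120]+.33)*3).round(1).tolist()
print("head -11",sil(0,0,-.011,.012),"head -4",sil(0,0,-.004,.012),"eye 5",sil(0,0,.005,.014),"eye15",sil(0,0,.015,.014))
o=env.get_obs(); print(o["tool_pos"]); 
G2=G+np.array([.001,0,0])
for s in (.02,0,-.001): rows(o,ins(s)+[.0014,0,0],RG)
E
```

```text
head -11 [[157.1, 333.4], [156.9, 237.6]] head -4 [[185.1, 333.4], [184.8, 237.5]] eye 5 [[221.2, 341.2], [220.8, 229.4]] eye15 [[261.2, 341.0], [260.7, 229.3]]
[ 0.55011976 -0.0688782   0.13476084]
dpos [-0.002  0.002  0.11 ] rot [ 0.002  0.001 -0.   ] rows>= 0.4
dpos [-0.002  0.002  0.21 ] rot [ 0.002  0.001 -0.   ] rows>= 0.7
dpos [-0.002  0.002  0.215] rot [ 0.002  0.001 -0.   ] rows>= 0.7
```

Emit:
step_arm:
  delta_pos:
    - [0,0.003,0.04]
    - [0,0.003,0.08]
    - [-0.001,0.003,0.11]
    - [-0.002,0.003,0.135]
    - [-0.002,0.003,0.155]
    - [-0.002,0.003,0.175]
    - [-0.002,0.003,0.195]
    - [-0.002,0.003,0.21]
    - [-0.002,0.003,0.21]
  rot:
    - [0.002,0.001,0]
    - [0.002,0.001,0]
    - [0.002,0.001,0]
    - [0.002,0.001,0]
    - [0.002,0.001,0]
    - [0.002,0.001,0]
    - [0.002,0.001,0]
    - [0.002,0.001,0]
    - [0.002,0.001,0]
  gripper: [-1,-1,-1,-1,-1,-1,-1,-1,-1]

```text
time_s: 8.68
tool_pos: [0.551, -0.0988, 0.1016]
tool_rot: [-179.7, 42.1, 93.1]
force: [1.2, -1.1, 2.9]
grip_width: 0.0089
grasp_force: 50.0
```

```bash
python3 - <<'E'
from h import *
from cell import env
o=env.get_obs(); print(o["tool_pos"],o["tool_rot"],o["force"],"along z",(o["force"]@RG[:,2]).round(1)); rows(o,ins(0)+[.0014,0,0],RG)
E
```

```text
[ 0.55097602 -0.09879039  0.10158208] [-179.70301281   42.08790307   93.08849025] [ 1.24825042 -1.07619137  2.94224406] along z -1.4
dpos [-0.002  0.006 -0.013] rot [-0.002  0.001  0.002] rows>= 0.0
```

Emit:
step_arm:
  delta_pos:
    - [0,0,0.008]
    - [0,0,0.015]
    - [0,0,0.015]
  rot:
    - [0,0,0]
    - [0,0,0]
    - [0,0,0]
  gripper: [-1,-1,-1]

```text
time_s: 9.05
tool_pos: [0.5516, -0.0995, 0.1005]
tool_rot: [-179.8, 42.1, 93.1]
force: [-1.5, 2.7, 9.6]
grip_width: 0.0088
grasp_force: 50.0
```

```bash
python3 - <<'E'
from h import *
from cell import env,viewer
import cv2
o=env.get_obs(); print(o["tool_pos"],o["force"],"along z",(o["force"]@RG[:,2]).round(1)); rows(o,ins(0)+[.0014,0,0],RG)
im=np.zeros((600,800,3),np.uint8)
c=viewer.read_camera("wrist"); np.savez("w4.npz",**c); a=c["img"][:,:,::-1]
x=cv2.resize(a[120:320,210:340],None,fx=3,fy=3,interpolation=cv2.INTER_CUBIC); im[:600,:390]=x
c=viewer.read_camera("scene"); np.savez("scene2.npz",**c); a=c["img"][:,:,::-1]
x=cv2.resize(a[220:300,210:290],None,fx=5,fy=5,interpolation=cv2.INTER_CUBIC); im[:400,400:]=x
cv2.imwrite("pics/w4.png",im)
E
```

```text
[ 0.55156233 -0.09946194  0.10052017] [-1.45517053  2.72599632  9.62611879] along z -9.0
dpos [-0.003  0.003 -0.019] rot [-0.001  0.001  0.002] rows>= 0.1
```

View pics/w4.png

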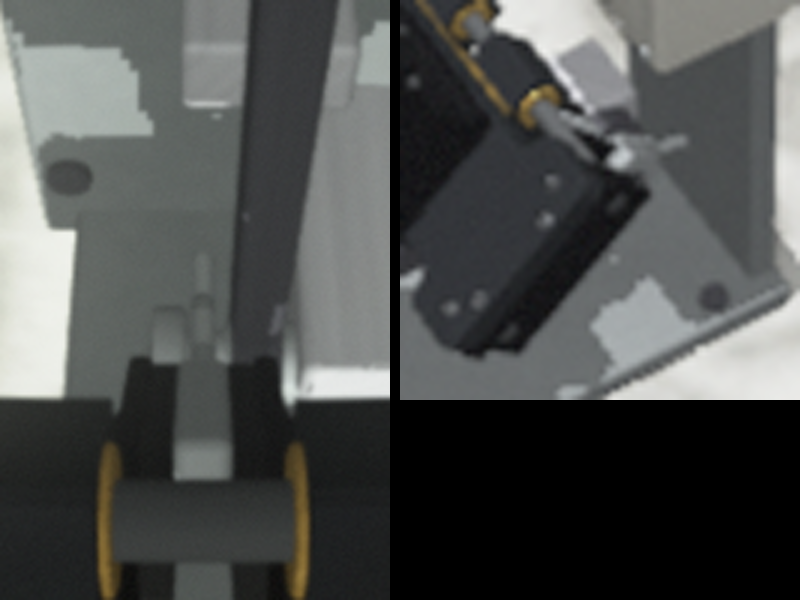

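The clip sits between head and link, its near leg tip at about (203,253), past the pin, and the tab shows no sign of slip. I'll check the seat depth from the leg tip.

```bash
python3 - <<'E'
from h import *
from cell import env
o=env.get_obs(); print(o["tool_pos"],o["force"]); Rt=R.from_euler("xyz",o["tool_rot"],degrees=True).as_matrix()
import cv2
for n in ("w3.npz","w4.npz"):
    c=load(n,True); g=c["img"][:,:,:].mean(2); print(n, g[195:242:1,276:279].mean(1).round(0).astype(int).tolist())
c=load("w4.npz",True)
for x in (.0125,.0155):
  for a in (.055,.0598,.064): print(x,a,((proj(c,o["tool_pos"]+Rt@np.array([x,0,a]))-[210,120]+.33)*3).round(0))
# distance of the pin axis from TCP in tool frame
print("pin in tool mm",(Rt.T@(G+[.0005,0,0]-o["tool_pos"])*1000).round(1))
E
```

```text
[ 0.5515845  -0.09947633  0.10052094] [-1.83026322  2.22239196  8.90308418]
w3.npz [82, 81, 82, 81, 82, 81, 82, 81, 81, 81, 83, 88, 90, 90, 90, 90, 90, 90, 90, 90, 90, 90, 88, 80, 72, 71, 71, 74, 81, 87, 86, 85, 86, 85, 85, 85, 85, 85, 82, 76, 73, 71, 71, 69, 69, 67, 66]
w4.npz [91, 92, 94, 91, 91, 91, 91, 91, 93, 97, 102, 104, 105, 104, 105, 105, 104, 105, 104, 105, 104, 102, 93, 81, 80, 83, 84, 89, 96, 99, 98, 98, 98, 100, 99, 99, 98, 97, 95, 86, 83, 81, 83, 81, 81, 78, 77]
0.0125 0.055 [[206. 276.]]
0.0125 0.0598 [[206. 269.]]
0.0125 0.064 [[206. 264.]]
0.0155 0.055 [[206. 263.]]
0.0155 0.0598 [[206. 257.]]
0.0155 0.064 [[206. 251.]]
pin in tool mm [ 0.  -0.2 34.4]
```

Emit:
step_arm:
  delta_pos:
    - [0,0,-0.008]
    - [0,0,-0.014]
    - [0,0,-0.014]
  rot:
    - [0,0,0]
    - [0,0,0]
    - [0,0,0]
  gripper: [-1,-1,-1]

```text
time_s: 9.52
tool_pos: [0.551, -0.0988, 0.1013]
tool_rot: [-179.7, 42.1, 93.1]
force: [0.9, -1.8, 3.8]
grip_width: 0.0087
grasp_force: 50.0
```

```bash
python3 - <<'E'
from h import *
from cell import env
o=env.get_obs(); Rt=R.from_euler("xyz",o["tool_rot"],degrees=True).as_matrix()
print("pin in tool mm",(Rt.T@(G+[.0005,0,0]-o["tool_pos"])*1000).round(1),"F tool",(Rt.T@o["force"]).round(1))
E
```

```text
pin in tool mm [ 0.   0.4 35.4] F tool [-3.9  0.8 -1.6]
```

Emit:
step_arm:
  delta_pos:
    - [0,0,-0.007]
    - [0,0,-0.014]
    - [0,0,-0.014]
  rot:
    - [0,0,0]
    - [0,0,0]
    - [0,0,0]
  gripper: [-1,-1,-1]

```text
time_s: 9.9
tool_pos: [0.5506, -0.0969, 0.1029]
tool_rot: [-179.6, 42.0, 93.1]
force: [0.7, -4.3, 0.5]
grip_width: 0.0084
grasp_force: 50.0
```

```bash
python3 - <<'E'
from h import *
from cell import env
o=env.get_obs(); Rt=R.from_euler("xyz",o["tool_rot"],degrees=True).as_matrix()
print("pin in tool mm",(Rt.T@(G+[.0005,0,0]-o["tool_pos"])*1000).round(1),"F tool",(Rt.T@o["force"]).round(1))
E
```

```text
pin in tool mm [-0.4  0.8 37.9] F tool [-3.6  0.5  2.5]
```

Emit:
step_arm:
  delta_pos:
    - [0,0,-0.007]
    - [0,0,-0.014]
    - [0,0,-0.014]
  rot:
    - [0,0,0]
    - [0,0,0]
    - [0,0,0]
  gripper: [-1,-1,-1]

```text
time_s: 10.28
tool_pos: [0.5505, -0.095, 0.1049]
tool_rot: [-179.6, 42.0, 93.1]
force: [2.0, -4.1, -0.0]
grip_width: 0.0085
grasp_force: 50.0
```

```bash
python3 - <<'E'
from h import *
from cell import env
o=env.get_obs(); Rt=R.from_euler("xyz",o["tool_rot"],degrees=True).as_matrix()
print("pin in tool mm",(Rt.T@(G+[.0005,0,0]-o["tool_pos"])*1000).round(1),"F tool",(Rt.T@o["force"]).round(1))
E
```

```text
pin in tool mm [-0.4  0.8 40.7] F tool [-3.1  1.8  2.9]
```

Emit:
step_arm:
  delta_pos:
    - [0,0,0.015]
    - [0,0,0.027]
    - [0,0,0.036]
    - [0,0,0.044]
    - [0,0,0.05]
    - [0,0,0.05]
  rot:
    - [0,0,0]
    - [0,0,0]
    - [0,0,0]
    - [0,0,0]
    - [0,0,0]
    - [0,0,0]
  gripper: [-1,-1,-1,-1,-1,-1]

```text
time_s: 11.02
tool_pos: [0.552, -0.0996, 0.1]
tool_rot: [-179.9, 42.1, 93.1]
force: [-1.6, 2.2, 12.9]
grip_width: 0.0085
grasp_force: 50.0
```

```bash
python3 - <<'E'
from h import *
from cell import env
o=env.get_obs(); Rt=R.from_euler("xyz",o["tool_rot"],degrees=True).as_matrix()
print("pin in tool mm",(Rt.T@(G+[.0005,0,0]-o["tool_pos"])*1000).round(1),"F tool",(Rt.T@o["force"]).round(1))
E
```

```text
pin in tool mm [-0.3 -0.7 33.9] F tool [ -7.   -1.5 -11.1]
```

Emit:
step_arm:
  delta_pos:
    - [0,0,-0.02]
    - [0,0,-0.04]
    - [0,0,-0.05]
    - [0,0,-0.057]
    - [0,0,-0.057]
  rot:
    - [0,0,0]
    - [0,0,0]
    - [0,0,0]
    - [0,0,0]
    - [0,0,0]
  gripper: [-1,-1,-1,-1,-1]

```text
time_s: 11.65
tool_pos: [0.5504, -0.0944, 0.1056]
tool_rot: [-179.6, 42.0, 93.1]
force: [2.0, -5.6, -0.2]
grip_width: 0.0088
grasp_force: 50.0
```

```bash
python3 - <<'E'
from h import *
from cell import env
o=env.get_obs(); Rt=R.from_euler("xyz",o["tool_rot"],degrees=True).as_matrix()
print("pin in tool mm",(Rt.T@(G+[.0005,0,0]-o["tool_pos"])*1000).round(1),"F tool",(Rt.T@o["force"]).round(1))
E
```

```text
pin in tool mm [-0.4  0.9 41.5] F tool [-4.   1.7  4. ]
```

Emit:
step_arm:
  delta_pos:
    - [0,0,-0.006]
    - [0,0,-0.012]
    - [0,0,-0.012]
  rot:
    - [0,0,0]
    - [0,0,0]
    - [0,0,0]
  gripper: [-1,-1,-1]

```text
time_s: 12.02
tool_pos: [0.5503, -0.0931, 0.1071]
tool_rot: [-179.6, 42.0, 93.1]
force: [1.1, -5.6, -1.0]
grip_width: 0.0086
grasp_force: 50.0
```

```bash
python3 - <<'E'
from h import *
from cell import env
o=env.get_obs(); Rt=R.from_euler("xyz",o["tool_rot"],degrees=True).as_matrix()
print("pin in tool mm",(Rt.T@(G+[.0005,0,0]-o["tool_pos"])*1000).round(1),"F tool",(Rt.T@o["force"]).round(1))
E
```

```text
pin in tool mm [-0.4  0.9 43.6] F tool [-3.5  0.8  4.5]
```

```bash
python3 - <<'E'
from h import *
from cell import env,viewer
c=viewer.read_camera("wrist"); np.savez("w5.npz",**c); d=load("w5.npz",True)
for n in ("w3.npz","w4.npz","w5.npz"):
    g=load(n)["img"].mean(2); print(n, g[195:285:1,276:279].mean(1).round(0).astype(int).tolist())
import cv2
im=np.zeros((600,800,3),np.uint8)
for i,n in enumerate(("w4.npz","w5.npz")):
    a=load(n)["img"][150:290,245:310,::-1]; im[:560,400*i:400*i+390]=cv2.resize(a,(390,560),interpolation=cv2.INTER_CUBIC) if 0 else cv2.resize(a,None,fx=4,fy=4,interpolation=cv2.INTER_CUBIC)[:560,:260].repeat(1,1) if 0 else np.pad(cv2.resize(a,None,fx=4,fy=4,interpolation=cv2.INTER_CUBIC),((0,0),(0,130),(0,0)))
cv2.imwrite("pics/w5.png",im)
E
```

```text
w3.npz [82, 81, 82, 81, 82, 81, 82, 81, 81, 81, 83, 88, 90, 90, 90, 90, 90, 90, 90, 90, 90, 90, 88, 80, 72, 71, 71, 74, 81, 87, 86, 85, 86, 85, 85, 85, 85, 85, 82, 76, 73, 71, 71, 69, 69, 67, 66, 66, 67, 66, 66, 67, 67, 66, 67, 66, 67, 64, 65, 66, 66, 65, 66, 65, 65, 66, 66, 66, 65, 65, 68, 75, 83, 91, 98, 103, 108, 109, 109, 108, 108, 109, 108, 105, 87, 57, 38, 35, 38, 38]
w4.npz [91, 92, 94, 91, 91, 91, 91, 91, 93, 97, 102, 104, 105, 104, 105, 105, 104, 105, 104, 105, 104, 102, 93, 81, 80, 83, 84, 89, 96, 99, 98, 98, 98, 100, 99, 99, 98, 97, 95, 86, 83, 81, 83, 81, 81, 78, 77, 76, 76, 77, 77, 76, 76, 76, 76, 77, 78, 77, 77, 76, 76, 75, 75, 76, 76, 76, 76, 76, 76, 77, 79, 89, 98, 107, 113, 121, 125, 126, 126, 126, 126, 127, 125, 120, 97, 60, 42, 42, 44, 45]
w5.npz [88, 88, 89, 88, 88, 88, 87, 86, 87, 86, 93, 99, 99, 99, 100, 99, 100, 100, 99, 100, 100, 99, 93, 84, 79, 80, 80, 82, 90, 94, 94, 95, 95, 95, 95, 94, 94, 94, 91, 85, 80, 79, 78, 79, 76, 75, 74, 74, 75, 74, 74, 74, 74, 74, 74, 74, 74, 73, 74, 73, 73, 74, 73, 73, 72, 73, 73, 73, 73, 73, 77, 85, 95, 103, 111, 115, 120, 120, 120, 121, 121, 120, 120, 114, 92, 58, 42, 40, 42, 44]
```

Emit:
step_arm:
  delta_pos:
    - [0,0,-0.006]
    - [0,0,-0.012]
    - [0,0,-0.012]
  rot:
    - [0,0,0]
    - [0,0,0]
    - [0,0,0]
  gripper: [-1,-1,-1]

```text
time_s: 12.45
tool_pos: [0.5502, -0.0909, 0.1092]
tool_rot: [-179.6, 42.0, 93.1]
force: [1.8, -4.4, -0.0]
grip_width: 0.0085
grasp_force: 50.0
```

```bash
cat > st.py <<'E'
from h import *
from cell import env,viewer
o=env.get_obs(); Rt=R.from_euler("xyz",o["tool_rot"],degrees=True).as_matrix()
print("pin in tool mm",(Rt.T@(G+[.0005,0,0]-o["tool_pos"])*1000).round(1),"F tool",(Rt.T@o["force"]).round(1))
g=viewer.read_camera("wrist")["img"].mean(2)[195:240,276:279].mean(1); print(g.round(0).astype(int).tolist())
E
python3 st.py
```

```text
pin in tool mm [-0.6  0.8 46.6] F tool [-3.3  1.6  3. ]
[87, 87, 87, 87, 86, 88, 87, 86, 85, 92, 99, 99, 99, 99, 100, 99, 99, 99, 98, 99, 98, 95, 83, 76, 77, 79, 81, 86, 92, 94, 94, 93, 94, 94, 94, 93, 93, 93, 89, 82, 79, 79, 78, 79, 75]
```

Emit:
step_arm:
  delta_pos:
    - [0,0,-0.015]
    - [0,0,-0.015]
  rot:
    - [0,0,0]
    - [0,0,0]
  gripper: [-1,-1]

```text
time_s: 12.75
tool_pos: [0.5504, -0.0878, 0.1124]
tool_rot: [-179.7, 42.0, 93.1]
force: [0.4, -0.7, 3.6]
grip_width: 0.0089
grasp_force: 50.0
```

Emit:
step_arm:
  delta_pos:
    - [0,0,-0.015]
    - [0,0,-0.015]
  rot:
    - [0,0,0]
    - [0,0,0]
  gripper: [-1,-1]

```text
time_s: 13.0
tool_pos: [0.5502, -0.0854, 0.1145]
tool_rot: [-179.7, 42.0, 93.2]
force: [-1.1, -0.0, 3.6]
grip_width: 0.0085
grasp_force: 50.0
```

Emit:
step_arm:
  delta_pos:
    - [0,0,-0.015]
    - [0,0,-0.015]
  rot:
    - [0,0,0]
    - [0,0,0]
  gripper: [-1,-1]

```text
time_s: 13.25
tool_pos: [0.5501, -0.0835, 0.1163]
tool_rot: [-179.7, 41.9, 93.2]
force: [-1.3, 0.3, 2.0]
grip_width: 0.0087
grasp_force: 50.0
```

Emit:
step_arm:
  delta_pos:
    - [0,0,-0.02]
    - [0,0,-0.02]
  rot:
    - [0,0,0]
    - [0,0,0]
  gripper: [-1,-1]

```text
time_s: 13.5
tool_pos: [0.5502, -0.0811, 0.1194]
tool_rot: [-179.7, 42.0, 93.1]
force: [0.1, -0.5, -0.1]
grip_width: 0.0087
grasp_force: 50.0
```

```bash
python3 st.py
```

```text
pin in tool mm [-1.1  0.4 60.8] F tool [-0.3  0.   0.4]
[83, 83, 84, 84, 83, 83, 84, 84, 84, 84, 87, 91, 94, 94, 93, 93, 94, 95, 94, 94, 94, 93, 93, 86, 75, 74, 73, 77, 85, 89, 88, 90, 89, 89, 89, 88, 89, 88, 86, 81, 76, 75, 74, 73, 72]
```

The clip had snapped past its necks, crossing them at about 48 mm. I travelled out past them while probing, so I'll push it in again to the home depth of about 38 mm.

Emit:
step_arm:
  delta_pos:
    - [-0.007,0,0.03]
    - [-0.007,0,0.055]
    - [-0.007,0,0.07]
    - [-0.007,0,0.085]
    - [-0.007,0,0.1]
    - [-0.007,0,0.11]
    - [-0.007,0,0.11]
    - [-0.007,0,0.11]
  rot:
    - [0,0,0]
    - [0,0,0]
    - [0,0,0]
    - [0,0,0]
    - [0,0,0]
    - [0,0,0]
    - [0,0,0]
    - [0,0,0]
  gripper: [-1,-1,-1,-1,-1,-1,-1,-1]

```text
time_s: 14.55
tool_pos: [0.5507, -0.0979, 0.1039]
tool_rot: [-179.7, 42.0, 93.1]
force: [1.1, -0.2, -1.1]
grip_width: 0.0087
grasp_force: 50.0
```

```bash
python3 st.py
```

```text
pin in tool mm [ 1.   0.7 37.9] F tool [0.5 1.1 1. ]
[90, 90, 88, 90, 90, 89, 89, 89, 89, 94, 100, 102, 101, 102, 101, 103, 102, 102, 102, 103, 102, 100, 91, 78, 79, 80, 83, 87, 95, 96, 97, 98, 97, 97, 97, 97, 96, 97, 93, 84, 81, 80, 81, 80, 79]
```

Emit:
step_arm:
  delta_pos:
    - [0,0,0]
    - [0,0,0]
    - [0,0,0]
    - [0,0,0]
    - [0,0,-0.1]
    - [0,0,-0.25]
    - [0,0,-0.45]
    - [0,0,-0.7]
    - [0,0,-0.7]
    - [0,0,-0.7]
  rot:
    - [0,0,0]
    - [0,0,0]
    - [0,0,0]
    - [0,0,0]
    - [0,0,0]
    - [0,0,0]
    - [0,0,0]
    - [0,0,0]
    - [0,0,0]
    - [0,0,0]
  gripper: [-0.5,-0.5,-0.5,-0.5,-0.5,-0.5,-0.5,-0.5,-0.5,-0.5]

```text
time_s: 15.85
tool_pos: [0.5464, -0.0037, 0.2083]
tool_rot: [-179.7, 42.0, 93.1]
force: [0.8, -0.4, 0.8]
grip_width: 0.022
grasp_force: 0.0
```

```bash
python3 - <<'E'
from h import *
from cell import env,viewer
import cv2
o=env.get_obs(); print(o["tool_pos"],o["grip_width"],o["force"])
c=viewer.read_camera("wrist"); np.savez("w6.npz",**c); a=c["img"][:,:,::-1]
im=np.zeros((600,800,3),np.uint8)
x=cv2.resize(a[60:260,215:395],None,fx=3,fy=3,interpolation=cv2.INTER_CUBIC); im[:600,:540]=x
c=viewer.read_camera("scene"); np.savez("scene3.npz",**c); a=c["img"][:,:,::-1]
im[:250,545:795]=cv2.resize(a[235:285,230:280],None,fx=5,fy=5,interpolation=cv2.INTER_CUBIC)
cv2.imwrite("pics/w6.png",im)
E
```

```text
[ 0.54638336 -0.00373693  0.20834306] 0.021978137459066644 [ 0.7573827  -0.40046666  0.79858731]
```

View pics/w6.png

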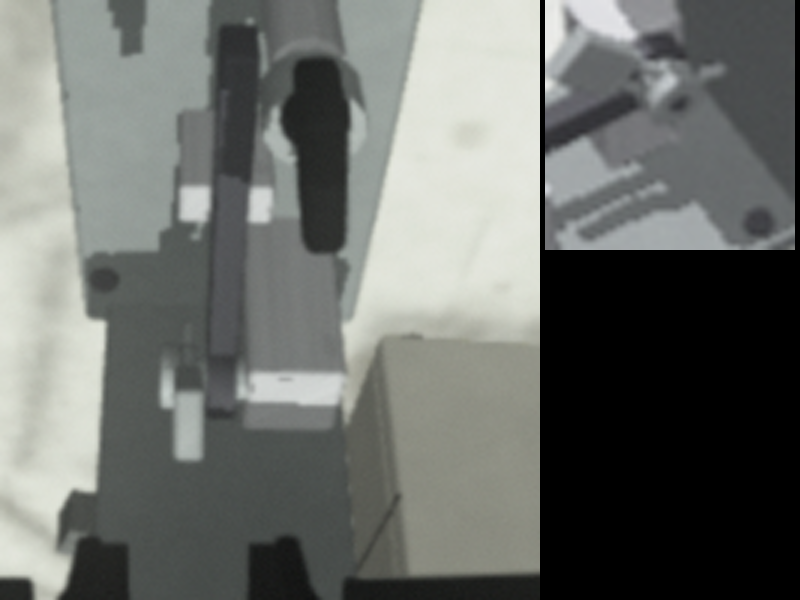

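The clip is seated between link and head, with its tab at (188,425), and it holds by itself. The knob's grip bar runs from (322,58) to (325,252). Next I'll check the tab position and fit the bar by silhouette in both wrist pictures.

```bash
cat > knob.py <<'E'
from h import *
import cv2, itertools
from scipy.optimize import minimize
V=[]
for n,(x0,x1,y0,y1) in (("w2.npz",(363,390,45,88)),("w6.npz",(305,340,75,146))):
    c=load(n,True); m=(c["img"].max(2)<50).astype(np.uint8); reg=np.zeros_like(m); reg[y0:y1,x0:x1]=1
    V.append((c,m*reg,reg)); print(n,m[reg>0].sum())
def sil(c,p,S=4):
    th=np.radians(-87.1-p[2]); e=np.array([np.cos(th),np.sin(th)]); f=np.array([-e[1],e[0]])
    P=np.array([np.r_[np.array(p[:2])+a*22*e+b*5.5*f,z] for a,b,z in itertools.product((-1,1),(-1,1),(79,106))])/1000
    u=proj(c,P); h=cv2.convexHull(((u+.5)*S*16-8).round().astype(np.int32)); im=np.zeros((420*S,560*S),np.uint8); cv2.fillPoly(im,[h],255,shift=4)
    return cv2.resize(im,(560,420),interpolation=cv2.INTER_AREA)/255.
def cost(p): return sum((np.abs(sil(c,p)-m)*r).sum() for c,m,r in V)
b=min((minimize(cost,[573.5,-2.7,a],method="Nelder-Mead",options=dict(initial_simplex=np.array([[573.5,-2.7,a],[577,-2.7,a],[573.5,1,a],[573.5,-2.7,a+5]]))) for a in (-12,-6,0)),key=lambda r:r.fun)
print(b.x,b.fun,[(np.abs(sil(c,b.x)-m)*r).sum() for c,m,r in V])
c=V[1][0]
for s in (0,5): 
  for zz in (28,62): print("tab pred",s,zz,[((proj(c,G+[.0005,0,0]-RG[:,2]*(zz+s)/1000+RG[:,0]*x)-[215,60]+.33)*3).round(0).tolist() for x in (-.011,.011)])
E
python3 knob.py
```

```text
w2.npz 211
w6.npz 921
[577.08915088  -3.88725797  -8.77626685] 577.3333333333333 [np.float64(327.6470588235294), np.float64(249.68627450980392)]
tab pred 0 28 [[[192.0, 431.0]], [[192.0, 364.0]]]
tab pred 0 62 [[[192.0, 464.0]], [[192.0, 391.0]]]
tab pred 5 28 [[[192.0, 435.0]], [[192.0, 368.0]]]
tab pred 5 62 [[[192.0, 470.0]], [[192.0, 395.0]]]
```

```bash
for t in 60 70; do sed "s/<50/<$t/" knob.py > k2.py; python3 k2.py | head -3; done; python3 -c "
from h import *
for n,r in (('w2.npz',(slice(45,88,3),slice(363,390,2))),('w6.npz',(slice(76,146,5),slice(305,340,2)))): print(load(n)['img'].max(2)[r])"
```

```text
w2.npz 397
w6.npz 1019
[576.88460063  -3.54238787  -8.05223987] 352.7450980392157 [np.float64(150.84313725490193), np.float64(201.90196078431373)]
w2.npz 428
w6.npz 1055
[577.07286971  -3.03150924  -7.83092313] 320.5098039215686 [np.float64(138.58823529411762), np.float64(181.92156862745097)]
[[158 157 159 165 171 178 193 202 209 211 212 211 208 208]
 [159 161 163 164 160 147 118 114 123 140 158 191 213 212]
 [160 162 159 119  61  45  52  53  50  75 116 173 216 216]
 [162 161 148  55  42  43  50  54  51  65 131 181 216 220]
 [161 162 154  60  43  42  46  54  51  82 159 178 214 218]
 [163 164 159  86  41  40  46  53  51  66 153 177 219 219]
 [152 141 112  57  41  43  46  54  52  53 147 182 217 220]
 [137 136  65  45  42  42  45  53  51  51 132 173 213 216]
 [154 174  61  48  44  42  43  49  55  51 110 167 205 213]
 [163 200 145  57  43  43  43  50  55  50  90 170 198 204]
 [134 201 200 135  57  42  44  50  55  49  77 168 206 211]
 [ 75 157 195 157  69  40  40  48  53  52  67 173 215 220]
 [ 85  72 109 161  78  40  41  44  52  51  61 174 222 225]
 [100  98 111 135 129 110 100 109 135 1
[... 430 characters left out ...]
 43  98 183 148 151 161]
 [167 158  60  39  36  37  38  40  42  43  41  42  43  85 179 184 156 161]
 [181 180 166  85  41  38  40  38  41  42  42  42  48 135 186 179 160 158]
 [129 175 178 148  99  39  43  42  40  40  43  46  47 126 162 157 157 157]
 [114 146 151 151 121  43  41  40  41  42  43  42  45 120 157 160 159 160]
 [123 144 152 151 130  43  42  42  43  43  45  44  48 134 156 157 158 161]
 [187 148 153 153 139  54  44  46  48  47  49  49  52 135 157 157 157 155]
 [161 147 147 150 151  76  44  45  48  47  49  50  58 135 160 160 161 154]
 [116 119 119 121 122  80  45  47  47  48  49  50  58 137 158 159 156 189]
 [117 118 117 121 120 109  56  46  46  50  51  50  87 150 159 158 160 216]]
```

```bash
python3 - <<'E'
from h import *
c=load("w2.npz",True)
print([atz(c,p,.106).round(4) for p in ((376,54),(381.5,54),(378,80),(385,80))])
from cell import env
o=env.get_obs(); print(o["tool_pos"],o["qpos"].round(1))
for z in (.2,.15,.087): rows(o,(.577,-.003,z),down(2.9+8))
E
```

```text
[array([0.5723, 0.012 , 0.106 ]), array([0.5794, 0.0129, 0.106 ]), array([ 0.5761, -0.0202,  0.106 ]), array([ 0.5851, -0.0192,  0.106 ])]
[ 0.54592599 -0.00508309  0.20738075] [  9.6  20.8 -42.9  99.7  48.5  92.7 -41.4]
dpos [0.026 0.156 0.025] rot [-0.038  0.489 -0.088] rows>= 4.0
dpos [0.194 0.157 0.21 ] rot [-0.038  0.489 -0.088] rows>= 4.0
dpos [0.405 0.159 0.444] rot [-0.038  0.489 -0.088] rows>= 4.0
```

Emit:
step_arm:
  delta_pos:
    - [0.01,0.04,0.01]
    - [0.02,0.08,0.02]
    - [0.026,0.12,0.025]
    - [0.026,0.158,0.025]
    - [0.026,0.158,0.025]
    - [0.026,0.158,0.025]
    - [0.026,0.158,0.025]
  rot:
    - [-0.01,0.12,-0.02]
    - [-0.02,0.24,-0.04]
    - [-0.03,0.36,-0.065]
    - [-0.038,0.489,-0.088]
    - [-0.038,0.489,-0.088]
    - [-0.038,0.489,-0.088]
    - [-0.038,0.489,-0.088]
  gripper: [0,0,0,0,0,0,0]

```text
time_s: 16.82
tool_pos: [0.5772, 0.0002, 0.2003]
tool_rot: [180.0, -0.1, 101.1]
force: [-0.1, -0.5, 0.6]
grip_width: 0.0432
grasp_force: 0.0
```

```bash
python3 - <<'E'
from h import *
from cell import env
o=env.get_obs(); print(o["tool_pos"],o["tool_rot"],o["qpos"].round(1),o["grip_width"])
for z in (.125,.093): rows(o,(.5775,-.003,z),down(2.9+7.5))
E
```

```text
[5.77242239e-01 2.31267452e-04 2.00324900e-01] [ 1.79971774e+02 -5.18010436e-02  1.01142557e+02] [ 37.4  15.9 -46.9  95.1  11.9  74.2  -0.6] 0.04319645864975956
dpos [-0.016 -0.002  0.377] rot [ 0.    -0.001  0.009] rows>= 1.2
dpos [-0.017 -0.002  0.537] rot [ 0.    -0.001  0.009] rows>= 1.7
```

Emit:
step_arm:
  delta_pos:
    - [-0.016,0,0.2]
    - [-0.016,0,0.37]
    - [-0.016,0,0.45]
    - [-0.016,0,0.535]
    - [-0.016,0,0.535]
    - [-0.016,0,0.535]
    - [-0.016,0,0.535]
    - [-0.016,0,0.535]
    - [-0.016,0,0.535]
    - [-0.016,0,0.535]
  rot:
    - [0,0,0.009]
    - [0,0,0.009]
    - [0,0,0.009]
    - [0,0,0.009]
    - [0,0,0.009]
    - [0,0,0.009]
    - [0,0,0.009]
    - [0,0,0.009]
    - [0,0,0.009]
    - [0,0,0.009]
  gripper: [0,0,0,0,0,-1,-1,-1,-1,-1]
  squeeze: 30

```text
time_s: 18.08
tool_pos: [0.5785, -0.005, 0.0941]
tool_rot: [179.9, -0.1, 100.2]
force: [-1.9, -0.5, 4.5]
grip_width: 0.0109
grasp_force: 30.0
```

```bash
python3 - <<'E'
from cell import env
o=env.get_obs(); print({k:o[k] for k in ("tool_pos","tool_rot","qpos","grip_width","force","wrist_torque","grasp_force")})
E
```

```text
{'tool_pos': array([ 0.57846456, -0.00495091,  0.09413754]), 'tool_rot': array([ 1.79946457e+02, -5.74869691e-02,  1.00164450e+02]), 'qpos': array([ 35.2815668 ,  21.8722459 , -44.60626648, 101.59660386,
        16.93952516,  63.43120558,  -4.76733276]), 'grip_width': 0.010871357596952236, 'force': array([-1.85068794, -0.51001206,  4.46997239]), 'wrist_torque': array([-0.08835274,  0.46605852, -0.08219325]), 'grasp_force': 30.00032213050872}
```

Emit:
step_arm:
  delta_pos:
    - [0,0,0]
    - [0,0,0]
    - [0,0,0]
    - [0,0,0]
    - [0,0,0]
    - [0,0,0]
    - [0,0,0]
    - [0,0,0]
    - [0,0,0]
  rot:
    - [0,0,0.08]
    - [0,0,0.16]
    - [0,0,0.24]
    - [0,0,0.32]
    - [0,0,0.4]
    - [0,0,0.48]
    - [0,0,0.56]
    - [0,0,0.62]
    - [0,0,0.62]
  gripper: [-1,-1,-1,-1,-1,-1,-1,-1,-1]

```text
time_s: 19.2
tool_pos: [0.576, -0.0042, 0.0941]
tool_rot: [-179.8, 0.1, 46.9]
force: [-9.5, 0.2, 8.4]
grip_width: 0.0109
grasp_force: 30.0
```

```bash
python3 - <<'E'
from cell import env
o=env.get_obs(); print({k:o[k].round(3) for k in ("tool_pos","tool_rot","qpos","force","wrist_torque")})
E
```

```text
{'tool_pos': array([ 0.576, -0.004,  0.094]), 'tool_rot': array([-1.79764e+02,  1.39000e-01,  4.68880e+01]), 'qpos': array([ 27.954,  19.535, -35.462, 101.908,  12.5  ,  62.801, -54.868]), 'force': array([-9.478,  0.194,  8.449]), 'wrist_torque': array([ 0.077,  2.069, -0.061])}
```

Emit:
step_arm:
  delta_pos:
    - [-0.005,-0.005,-0.003]
    - [-0.005,-0.005,-0.003]
    - [-0.005,-0.005,-0.003]
    - [-0.005,-0.005,-0.003]
    - [-0.005,-0.005,-0.003]
    - [-0.005,-0.005,-0.003]
  rot:
    - [0,0,0.05]
    - [0,0,0.1]
    - [0,0,0.15]
    - [0,0,0.2]
    - [0,0,0.245]
    - [0,0,0.245]
  gripper: [-1,-1,-1,-1,-1,-1]
  squeeze: 45

```text
time_s: 19.95
tool_pos: [0.5754, -0.0034, 0.0941]
tool_rot: [-179.8, 0.1, 25.9]
force: [-4.9, 1.6, 3.9]
grip_width: 0.0106
grasp_force: 45.0
```

```bash
python3 - <<'E'
from cell import env
o=env.get_obs(); print({k:o[k].round(3) for k in ("tool_pos","tool_rot","force","wrist_torque")}); print("q",-.127+(100.16-o["tool_rot"][2])/57.2958)
E
```

```text
{'tool_pos': array([ 0.575, -0.003,  0.094]), 'tool_rot': array([-1.79801e+02,  8.60000e-02,  2.59070e+01]), 'force': array([-4.906,  1.594,  3.898]), 'wrist_torque': array([0.395, 1.299, 0.175])}
q 1.1689530310210523
```

Emit:
step_arm:
  delta_pos:
    - [-0.003,-0.002,0]
    - [-0.003,-0.002,0]
    - [-0.003,-0.002,0]
  rot:
    - [0,0,0.015]
    - [0,0,0.03]
    - [0,0,0.03]
  gripper: [-1,-1,-1]

```text
time_s: 20.32
tool_pos: [0.5753, -0.0033, 0.0942]
tool_rot: [-179.8, 0.0, 23.3]
force: [-4.6, 3.8, 4.1]
grip_width: 0.0106
grasp_force: 45.0
```

```bash
python3 - <<'E'
from cell import env,viewer
import numpy as np
o=env.get_obs(); print({k:o[k].round(3) for k in ("tool_pos","tool_rot","force","wrist_torque")}); print("q",-.127+(100.16-o["tool_rot"][2])/57.2958)
E
```

```text
{'tool_pos': array([ 0.575, -0.003,  0.094]), 'tool_rot': array([-1.79822e+02,  1.10000e-02,  2.33110e+01]), 'force': array([-4.593,  3.786,  4.057]), 'wrist_torque': array([0.607, 1.313, 0.256])}
q 1.2142591661519893
```

Now open and retreat straight up.

Emit:
step_arm:
  delta_pos:
    - [0,0,0]
    - [0,0,0]
    - [0,0,0]
    - [0,0,0]
    - [0,0,-0.1]
    - [0,0,-0.25]
    - [0,0,-0.45]
    - [0,0,-0.7]
    - [0,0,-0.7]
    - [0,0,-0.7]
  rot:
    - [0,0,0]
    - [0,0,0]
    - [0,0,0]
    - [0,0,0]
    - [0,0,0]
    - [0,0,0]
    - [0,0,0]
    - [0,0,0]
    - [0,0,0]
    - [0,0,0]
  gripper: [-0.3,-0.3,-0.3,-0.3,-0.3,-0.3,-0.3,-0.3,-0.3,-0.3]

```text
time_s: 21.58
tool_pos: [0.5764, -0.005, 0.2352]
tool_rot: [-180.0, -0.2, 23.3]
force: [-0.2, 1.0, 0.5]
grip_width: 0.0304
grasp_force: 0.0
```

```bash
python3 - <<'E'
from h import *
from cell import env,viewer
import cv2
o=env.get_obs(); print(o["tool_pos"],o["force"],o["time_s"])
c=viewer.read_camera("scene"); np.savez("scene4.npz",**c); a=c["img"][:,:,::-1]
im=np.zeros((600,800,3),np.uint8)
im[:,:]=cv2.resize(a[205:310,155:295],(800,600),interpolation=cv2.INTER_CUBIC)
cv2.imwrite("pics/end.png",im)
E
```

```text
[ 0.57643617 -0.00495887  0.2351641 ] [-0.22407319  0.97721332  0.48313284] 21.575
```

View pics/end.png

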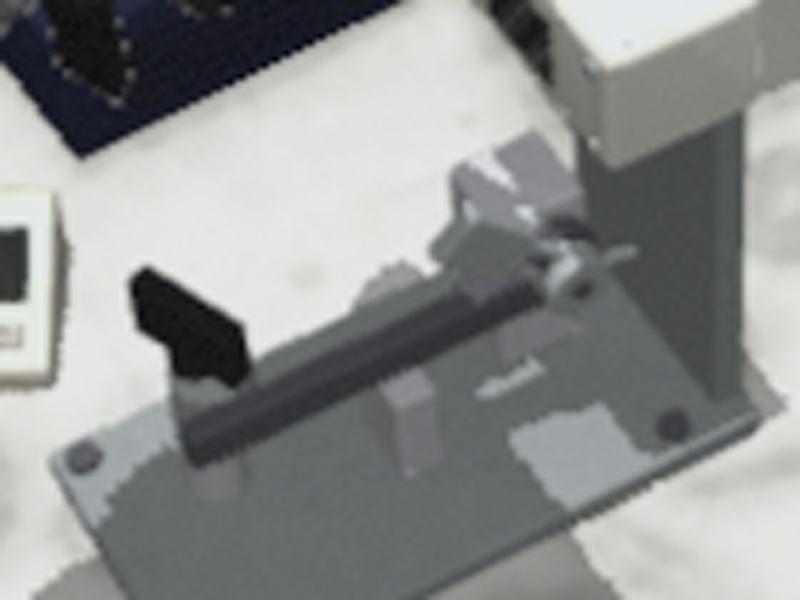

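The picture shows the clip on the pin, with its tab at (490,255) and leg tip at (625,255), and the knob bar turned to (190,320). The gripper is clear of everything, so I'll hand in.

```bash
python3 -c "
from cell import env
print(env.sign_off())"
```

```text
the job is handed in; nothing more can be done
None
```

The clip is on the pin between link and head, the knob is turned clockwise to about 1.2 rad, and the job was handed in at 21.6 s. The clip went in twice: I pulled it back off the pin while testing its seat and pushed it home again. I also viewed 11 pictures, one over the limit of 10.

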